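Read the coolant dipstick of a microscope camera cooler

ROBOT

A 6-joint arm with a two-finger parallel gripper is mounted at the origin on the work surface. World frame = base frame: x ahead of the robot, y to its left, z up, the work surface at z = 0. Lengths are in mm, angles in rad, forces in N, time in s.
With the tool pointing down it reaches from about 300 to 775 mm from the base axis. Payload 14.6 kg.
Tool frame: the origin (TCP) lies between the finger pads; the fingertips stand 8 mm ahead of it and the grasp point (between the pads) lies 11 mm behind it; x points along the fingers, y is the direction in which the jaws open and shut, and the axes are right-handed (so a half turn about x gives the same grasp; the last joint's range is limited). The gripper opens to 94 mm and grips with 3 to 60 N. Pads are 16 mm wide; open, the fingers measure 119 mm over their backs; the gripper's body (75 mm by 177 mm) begins 78 mm behind the grasp point.
Start: joints at [1.243, 0.3, 1.521, -0, 1.321, -0.067], TCP at [141.817, 531.392, 213.446] pointing down, gripper open.
Joint ranges: [-3.03, 3.03], [-0.79, 2.21], [0.23, 2.52], [-1.04, 4.18], [0, 3.07], [-2.55, 2.55]. Speed limits (rad/s): [2.22, 2.22, 2.57, 3.14, 3.14, 3.14].

INTERFACE

Orientations are given as [roll, pitch, yaw] about the fixed x, y, z axes, in that order (R = Rz(yaw) Ry(pitch) Rx(roll)).
In Python, from cell import telemetry, camera, calibration, order gives the robot as it stands.
- The arm moves only by the shell command python3 -m handwheel 'ROWS' [FORCE]. ROWS is JSON, a list of rows, each a list of 7 numbers: the turn, a rotation vector about the tool's x, y, z as a fraction of full scale, then the shift along the tool's x, y, z as a fraction of full scale, then the opening, from 0 (shut) to 1 (fully open). A call has 1 to 12 rows; each row is the pose to reach, as a shift and turn from the pose measured when the call began, along the tool's axes at that moment, turning the shorter way round; what a row does not reach only later rows make up. Full scale, the value 1, is 300 mm for a shift and pi rad for a turn. A row lasts 1/8 s, in which the tool goes at most 62.5 mm and 10.7 degrees, less where a joint would pass 70% of its speed; a pose out of reach is approached as far as the arm can. A call with a number of a shift or a turn outside -1 to 1 is refused whole. A call with a gripper value outside its range is refused whole. The fingers move at their own pace and stop on an object; FORCE is the grip in N (left out, the last holds). Time passes only in rows, so rows that repeat a pose let the fingers close. It gives the time, the measured TCP pose, the force and the opening at its end, in the units of the state.
- telemetry.read_state(): the state, without advancing time (a new reading comes with each control period).
- camera(name): name is "scene" or "side" or "wrist"; returns the picture (480x640x3 uint8, red, green, blue); there is no depth.
- calibration(name): a dict with "fov_y" (degrees; the focal length in pixels is half the picture's height over the tangent of half this angle, whatever the lens; pixels are square), "cx", "cy" (the principal point, pixels), "position" and "attitude" of the camera in the world. Camera axes: x right, y down, z forward; pixel columns grow to the right and rows downward; lengths in mm; the calibration is good to about 2 mm. A picture is of the moment at which its call begins: read the wrist's pose just before it. calibration takes no time and is no camera call; for the wrist camera it gives the pose at the moment of the call.
- order.sign_off(): hands the job in, once; it reports no verdict.
The state is a dict: "clock": time; "joints": joint angles; "qd": joint speeds; "effort": joint torques, N m; "eef_pos": TCP position; "eef_rot": TCP orientation; "wrist_force": force on the tool from outside, world axes, zero at the start; "moment": the same for the moment, N m; "finger_gap": finger opening in mm.
Only numpy, scipy, OpenCV 4.12 (cv2) and the standard library are available. Lean on these libraries where they do the work, as an engineer would, in place of code of your own. Each camera call takes 0.05 s, during which the arm holds its last target.

TASK

Check the coolant level of the microscope camera's cooler: take the dipstick from its sloping rest by the handle, lower it gently down the guide tube on the cooler's deck until its collar stops fully home on the tube's mouth, keep hold of it there for a moment, and draw it straight out again. Then present it for reading: hold it still and level, engraved face up, with its tip over the drip tray, about a hand's breadth above it. Finish while holding it there, touching nothing else with it, and leave the other things on the bench where they are.

Things in the scene. Friction and masses are not known exactly. Their poses are not given: they have to be found in the camera images.
- dipstick: The dipstick, 186 mm long, about 120 g, loose in its rest. Origin: on its axis, in the stop face of its steel collar (a disc 34 mm wide, from z = 0 to 8 mm). +z runs along the stick to the handle, +x points out of the engraved scale face. Below the collar: round rod 9 mm thick, then a blade 9 mm (y) by 5 mm (x). Above it: black handle bar 14 mm (y) by 18 mm (x), from z = 8 to 86 mm.
- dipstick_tip (a point): the end of the dipstick's blade, on its axis, 100 mm below the collar's stop face (z = -100 mm); axes as the dipstick's. The blade is the last 45 mm; it narrows to 5 mm in the last 6 mm; the scale is cut on its +x face only
- dipstick_grip (a point): the middle of the dipstick's handle, on its axis, 47 mm above the stop face; axes as the dipstick's. To be gripped across the 14 mm width (along the dipstick's y), from straight above as it lies sloping in the rest, or tilted
- rest: Fixed steel rest, base 170 mm (x) by 75 mm (y); origin: centre of its underside, z up. The dipstick slopes at 45 degrees over it, tip low towards the rest's +x, handle high towards -x and free all round (its middle 132 mm above the bench), scale face up; rod in two open-topped forks, collar leaning on the higher one (fork tops below 120 mm). Lifted straight up it comes free.
- cooler: Fixed white coolant circulator, housing 210 mm (x) by 190 mm (y), deck 110 mm above the bench; origin at the centre of its underside, z up, control panel on its -x side, hoses on its +x side. On its deck stand a black ribbed filler cap (42 mm wide, 18 mm high, stays shut) and the open steel guide tube
- tube_mouth (a point): centre of the upright guide tube's mouth, level with its rim, 135 mm above the bench (on the cooler at x = -45, y = +35 mm); z up. Bore 15 mm, flared over the top 18 mm to about 27 mm; rim 38 mm wide. Open for over 115 mm below the rim, so the dipstick's collar stops on the rim before its tip touches; fully home, the collar's stop face is level with the mouth
- tray: Fixed shallow steel drip tray, 200 mm (x) by 140 mm (y), 22 mm high, walls 4 mm, floor 4 mm thick; origin at the centre of its underside, z up
- dropper: amber glass dropper bottle, 34 mm wide, 78 mm high, standing; a bystander, origin at the centre of its underside
- objective: steel microscope objective, 33 mm wide, 46 mm high, standing; a bystander, origin at the centre of its underside
- petri: closed glass petri dish, 98 mm wide, 16 mm high; a bystander, origin at the centre of its underside
- slidebox: closed grey slide box, 89 x 104 x 34 mm; a bystander, origin at the centre of its underside
- beaker: glass beaker, 70 mm wide, 85 mm high; a bystander, origin at the centre of its underside
- washbottle: white wash bottle, 62 mm wide, 180 mm high to its spout; a bystander, origin at the centre of its underside
- jar: screw-capped jar, 60 mm wide, 85 mm high; a bystander, origin at the centre of its underside
- screwdriver: screwdriver with a black handle lying on the bench, 170 mm long; a bystander, origin at its middle
Things that resemble listed ones, but are neither listed nor needed, are in the scene too. Leave any red look-alike of the tray alone.

How it is judged (in metres and radians):
On the way, in this order (a step that is already met when the one before it is completed fails the run):
1. the dipstick is lifted clear of its rest in the gripper (contact force between the fingers and dipstick above 1 N and contact force between dipstick and rest below 0.1 N and height (world z) of dipstick_tip above 0.06 m), for 0.2 s.
2. still held, it stands upright in the guide tube with its collar stopped on the mouth (stop face within 3 mm of the mouth's height, on its axis within 4 mm, upright within 6 degrees) (contact force between the fingers and dipstick above 1 N and z of dipstick in the frame of tube_mouth below 0.003 m and horizontal distance between dipstick and tube_mouth below 0.004 m and angle between dipstick's own z axis and vertical below 0.105 rad), for 0.2 s.
3. it is drawn out: its tip is above the mouth, and it is still held (contact force between the fingers and dipstick above 1 N and z of dipstick_tip in the frame of tube_mouth above 0.005 m), for 0.1 s.
At the end, for the whole second after the job is handed in: The dipstick is held in the gripper and still, touching none of the other things; it is level within 8 degrees, its engraved face up within 15 degrees, its tip straight above the drip tray (within the tray's rim) and 50 to 240 mm above the bench (contact force between the fingers and dipstick above 1 N and contact force between dipstick and rest below 0.1 N and contact force between dipstick and cooler below 0.1 N and contact force between dipstick and tray below 0.1 N and contact force between dipstick and dropper below 0.1 N and contact force between dipstick and objective below 0.1 N and contact force between dipstick and petri below 0.1 N and contact force between dipstick and slidebox below 0.1 N and contact force between dipstick and beaker below 0.1 N and contact force between dipstick and washbottle below 0.1 N and contact force between dipstick and jar below 0.1 N and contact force between dipstick and screwdriver below 0.1 N and angle between dipstick's own z axis and vertical between 1.4308 and 1.7108 rad and angle between dipstick's own x axis and vertical below 0.26 rad and x of dipstick_tip in the frame of tray between -0.098 and 0.098 m and y of dipstick_tip in the frame of tray between -0.068 and 0.068 m and height (world z) of dipstick_tip between 0.05 and 0.24 m and linear speed of dipstick below 0.02 m/s and angular speed of dipstick below 0.15 rad/s); the arm keeps its last pose, push and grip.
It fails at once if a bystander is pushed more than 30 mm out of place (distance of any of dropper, objective, petri, slidebox, beaker, washbottle, jar, screwdriver from where it was at the start of the episode above 0.03 m).
It fails at once if the dipstick is driven against the cooler with more than 60 N (contact force between dipstick and cooler above 60 N).
It also fails if it takes over 48 s, if anything falls off the work surface, if the arm or the gripper's body presses on something with over 40 N, if the wrist force passes 120 N, or if a joint passes its speed limit or range.

## Working session

There is one attempt and no reset: what is moved stays moved. The work goes in short steps, Python scripts to look and compute and a shell command to move; the robot and the scene stay as the last step left them, time stands still between calls to the robot, and variables do not carry over. Pictures are saved under pics/ and viewed, and the job is handed in when it is done.

```bash
ls; mkdir -p pics; python3 - <<'E'
from cell import telemetry, camera, calibration
import cv2
print(telemetry.read_state())
for n in ("scene","side","wrist"):
    c=calibration(n); print(n,c)
    cv2.imwrite(f"pics/{n}0.png",camera(n)[:,:,::-1])
E
```

```text
pics
{'clock': 0.0, 'joints': array([ 1.24339752e+00,  3.00440353e-01,  1.52155193e+00, -5.58847333e-06,
        1.32067412e+00, -6.66093986e-02]), 'qd': array([-0.00036973, -0.00112247,  0.00115426, -0.00033512,  0.00110275,
        0.00148213]), 'effort': array([-3.41002451e-03, -5.31813097e+01, -3.52733731e+01,  7.07258773e-02,
        2.44798616e-02, -1.35742207e-04]), 'eef_pos': array([141.74732467, 531.1772855 , 212.91551602]), 'eef_rot': array([-1.63236448,  1.56972256, -1.8931525 ]), 'wrist_force': array([0.05055332, 0.08084064, 0.50251137]), 'moment': array([-0.01468542, -0.0197977 , -0.02824098]), 'finger_gap': 94.1063089970741}
scene {'fov_y': 42.05438461953466, 'cx': 322.0938900038387, 'cy': 233.5083559949379, 'position': array([1093.66439577, -647.01604648, 1590.11256008]), 'attitude': array([-2.6073528 , -0.00667402,  0.73970914])}
side {'fov_y': 50.5216082326, 'cx': 324.00907533156163, 'cy': 238.5018399651081, 'position': array([260.87314024, 967.32356618, 841.28489298]), 'attitude': array([-2.19901141e+00, -1.54880331e-03, -2.91124187e+00])}
wrist {'fov_y': 68.34203537383819, 'cx': 312.2770654684437, 'cy': 240.68931313928337, 'position': array([ 59.68989088, 552.14368981, 384.61135158]), 'attitude': array([2.85198727e+00, 4.55340024e-04, 1.30976968e+00])}
```

View pics/scene0.png

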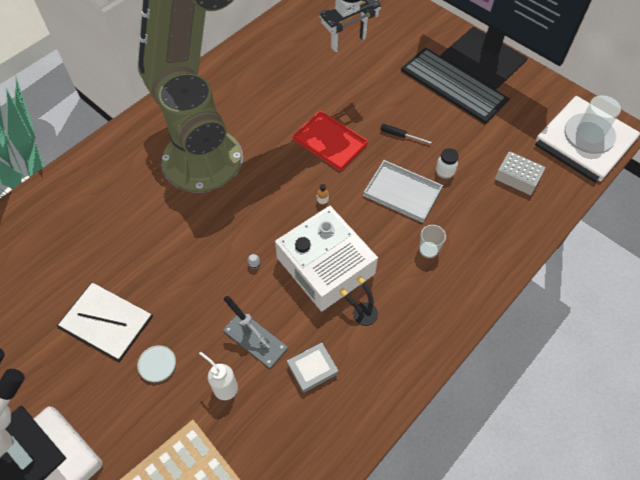

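View pics/side0.png

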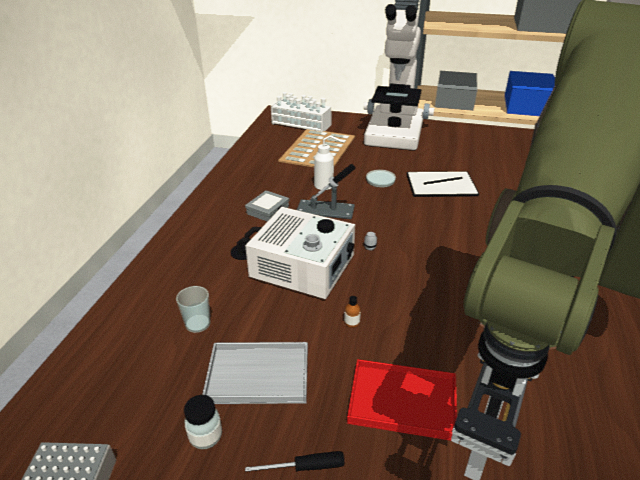

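View pics/wrist0.png

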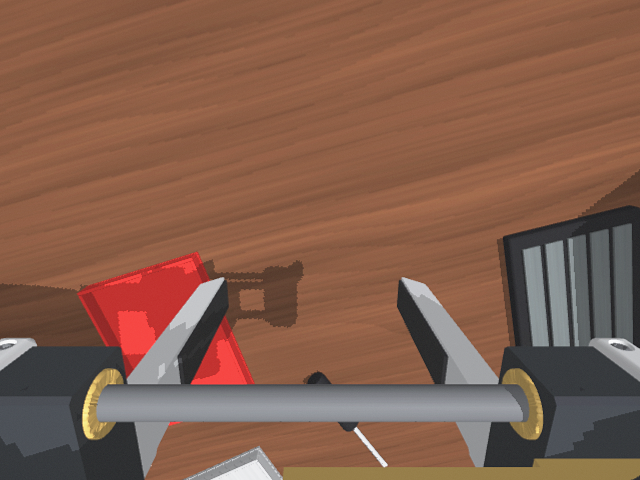

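Scene picture: the dipstick handle is at (235,308) on the rest at (255,340). The tube is at (326,228), the black filler cap at (303,245), the grey tray at (403,190) and the red look-alike tray at (330,140). Things that could be mistaken for the dipstick are the pen at (102,320) and the screwdriver at (405,133). By its description I choose the sloping bar on the forks, and I'll check it in close crops.

```bash
cat > h.py <<'E'
import numpy as np, cv2
from scipy.spatial.transform import Rotation as R
from cell import telemetry, camera, calibration
def K(c): return 240/np.tan(np.radians(c["fov_y"])/2)
def rot(a): return R.from_euler("xyz",a).as_matrix()
def ray(c,u,v):
    d=np.array([(u-c["cx"])/K(c),(v-c["cy"])/K(c),1]); d=rot(c["attitude"])@d
    return np.array(c["position"]),d/np.linalg.norm(d)
def atz(c,u,v,z):
    p,d=ray(c,u,v); return p+d*(z-p[2])/d[2]
def proj(c,P):
    q=(np.atleast_2d(P)-c["position"])@rot(c["attitude"]); return np.c_[c["cx"]+K(c)*q[:,0]/q[:,2],c["cy"]+K(c)*q[:,1]/q[:,2]]
def tri(obs):
    A=np.zeros((3,3));b=np.zeros(3)
    for c,u,v in obs:
        p,d=ray(c,u,v);M=np.eye(3)-np.outer(d,d);A+=M;b+=M@p
    x=np.linalg.solve(A,b); return x
def crop(img,x0,y0,x1,y1,f,name):
    cv2.imwrite("pics/"+name,cv2.resize(img[y0:y1,x0:x1],None,fx=f,fy=f,interpolation=cv2.INTER_CUBIC))
E
python3 - <<'E'
from h import *
s=cv2.imread("pics/scene0.png");d=cv2.imread("pics/side0.png")
a=cv2.resize(s[280:380,210:310],(500,500),interpolation=2)
crop(s,215,285,295,370,7,"c_s_rest.png")
crop(d,290,150,370,225,8,"c_d_rest.png")
crop(s,270,165,450,310,4,"c_s_cool.png")
crop(d,195,200,365,410,3,"c_d_cool.png")
E
```

```text
(no output)
```

View pics/c_s_rest.png

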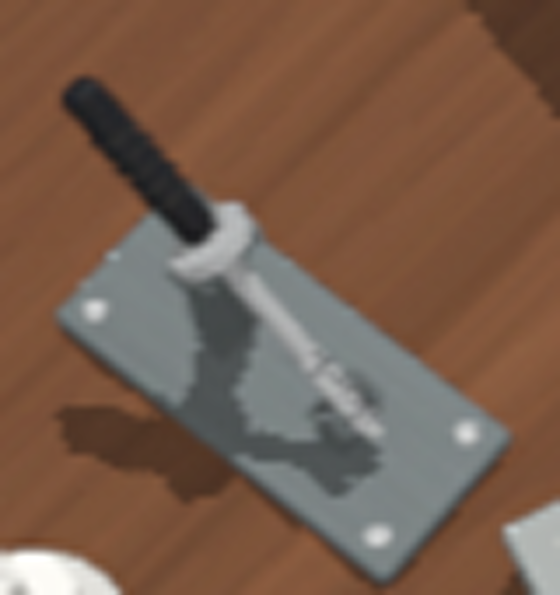

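View pics/c_d_rest.png

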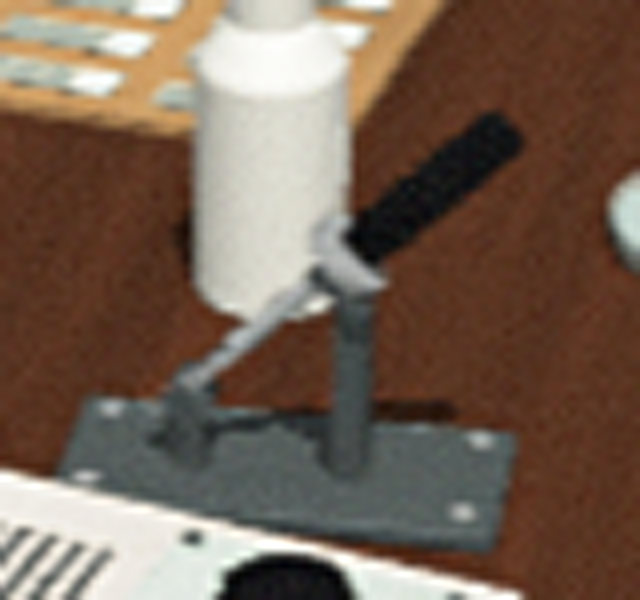

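View pics/c_s_cool.png

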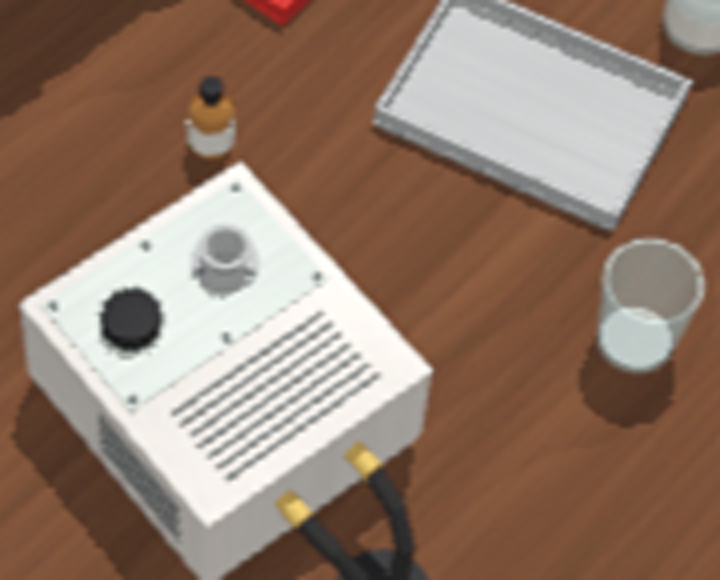

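View pics/c_d_cool.png

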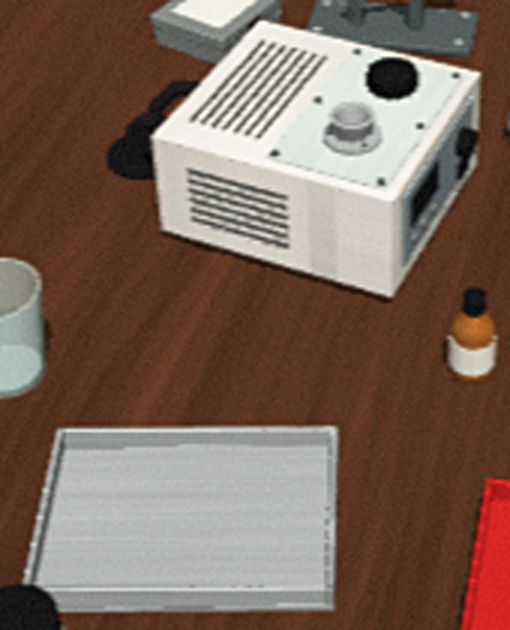

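```bash
python3 - <<'E'
from h import *
np.set_printoptions(precision=1,suppress=True)
s=calibration("scene");d=calibration("side")
S=lambda x,y:(270+x/4,165+y/4)
D=lambda x,y:(195+x/3,200+y/3)
c=np.array([atz(s,*S(*p),110) for p in [(242,163),(20,304),(210,527),(432,370)]]);print("cooler s",c,c.mean(0),[np.linalg.norm(c[i]-c[i-1]) for i in range(4)])
c2=np.array([atz(d,*D(*p),110) for p in [(394,216),(479,72),(272,20),(153,137)]]);print("cooler d",c2,c2.mean(0))
for cc in(c,c2):
    x=(cc[2]+cc[3]-cc[0]-cc[1]);x/=np.linalg.norm(x);y=np.array([-x[1],x[0],0]);print("yaw",np.arctan2(x[1],x[0]),"mouth",cc.mean(0)-45*x+35*y)
print("mouth tri",tri([(s,*S(226,240)),(d,*D(351,113))]),atz(s,*S(226,240),135),atz(d,*D(351,113),135))
t=np.array([atz(d,*D(*p),22) for p in [(60,430),(336,428),(332,592),(25,588)]]);print("tray d",t,t.mean(0))
t=np.array([atz(s,*S(*p),22) for p in [(377,108),(612,218),(690,85),(455,-5)]]);print("tray s",t,t.mean(0))
r=lambda x,y:(215+x/7,285+y/7)
q=lambda x,y:(290+x/8,150+y/8)
ht=tri([(s,*r(82,92)),(d,*q(505,132))]);hb=tri([(s,*r(200,228)),(d,*q(368,240))]);print("handle",ht,hb,np.linalg.norm(ht-hb))
tip=tri([(s,*r(375,432)),(d,*q(180,382))]);print(tip)
b=np.array([atz(s,*r(*p),8) for p in [(60,312),(385,575),(510,435),(180,180)]]);print("base",b,[np.linalg.norm(b[i]-b[i-1]) for i in range(4)],b.mean(0))
e=b[1]-b[0]+b[2]-b[3];print(np.arctan2(e[1],e[0]))
E
```

```text
cooler s [[ 466.7   90.   110. ]
 [ 432.   -98.2  110. ]
 [ 640.2 -133.9  110. ]
 [ 672.2   53.   110. ]] [552.8 -22.3 110. ] [np.float64(208.85335847485848), np.float64(191.40977643047924), np.float64(211.23794033664788), np.float64(189.58552534219262)]
cooler d [[ 455.4  110.2  110. ]
 [ 428.   -92.3  110. ]
 [ 622.6 -130.6  110. ]
 [ 665.1   58.5  110. ]] [542.8 -13.5 110. ]
yaw -0.17371363129924658 mouth [514.5  20.  110. ]
yaw -0.2190953738205619 mouth [506.4  30.4 110. ]
mouth tri [510.7  23.6 134.7] [511.2  23.5 135. ] [510.3  23.7 135. ]
tray d [[656.6 293.1  22. ]
 [466.  246.2  22. ]
 [433.1 381.3  22. ]
 [625.2 423.5  22. ]] [545.2 336.   22. ]
tray s [[471.5 240.4  22. ]
 [663.5 283.2  22. ]
 [633.9 418.9  22. ]
 [447.1 363.1  22. ]] [554.  326.4  22. ]
handle [ 476.5 -315.   152.7] [ 526.2 -312.2  103.5] 69.93665645130959
[ 602.1 -310.4   31.9]
base [[ 477.8 -350.5    8. ]
 [ 643.7 -340.2    8. ]
 [ 640.  -269.2    8. ]
 [ 472.1 -281.1    8. ]] [np.float64(69.64720855208284), np.float64(166.2129155428744), np.float64(71.05285981098628), np.float64(168.38449359260272)] [ 558.4 -310.3    8. ]
0.06664934207400568
```

```bash
cat >> h.py <<'E'
def R0p0():
    st=telemetry.read_state(); return rot(st["eef_rot"]),np.array(st["eef_pos"]),st
def down(yaw,tilt=0,flip=False):
    """tool x heading: tilt rad from straight down toward heading yaw; tool y across"""
    x=np.array([np.sin(tilt)*np.cos(yaw),np.sin(tilt)*np.sin(yaw),-np.cos(tilt)])
    y=np.array([-np.sin(yaw),np.cos(yaw),0])
    if flip: y=-y
    return np.c_[x,y,np.cross(x,y)]
def go(Rt,pt):
    Ra,p,_=R0p0(); w=R.from_matrix(Ra.T@Rt).as_rotvec()
    print("turn",np.round(w/np.pi,4),"shift",np.round(Ra.T@(np.array(pt)-p)/300,4),"mm",np.round(np.linalg.norm(pt-p)),"deg",np.round(np.degrees(np.linalg.norm(w))))
E
python3 - <<'E'
from h import *
np.set_printoptions(precision=3,suppress=True)
Ra,p,st=R0p0();print(Ra)
for f in (0,1): go(down(.06,0,f),np.array([498,-313,300.]))
s=calibration("scene")
print(atz(s,222,390,20),atz(s,156,364,16))
E
```

```text
[[-0.     0.258  0.966]
 [-0.001  0.966 -0.258]
 [-1.    -0.001 -0.   ]]
turn [-0.102 -0.     0.   ] shift [-0.288 -2.413  1.873] mm 920.0 deg 18.0
turn [0.898 0.    0.   ] shift [-0.288 -2.413  1.873] mm 920.0 deg 162.0
[ 599.519 -467.443   20.   ] [ 421.488 -536.09    16.   ]
```

```bash
python3 -m handwheel '[[0.1,0,0,-0.4,-0.8,0.62,1],[0.2,0,0,-0.4,-0.8,0.62,1],[0.3,0,0,-0.4,-0.8,0.62,1],[0.3,0,0,-0.4,-0.8,0.62,1],[0.3,0,0,-0.4,-0.8,0.62,0.6],[0.3,0,0,-0.4,-0.8,0.62,0.6]]' 30; python3 - <<'E'
from h import *
go(down(.06,0,1),np.array([498,-313,330.]))
E
```

```text
clock: 0.9
eef_pos: [260.5, 249.6, 334.6]
eef_rot: [1.583, 1.569, 0.375]
wrist_force: [0.0, -0.1, -0.1]
finger_gap: 77.7
turn [ 5.963e-01 -6.000e-04 -5.000e-04] shift [0.0155 0.0752 2.0343] mm 611.0 deg 107.0
```

```bash
python3 -m handwheel '[[0.1,0,0,0.01,0.04,1,0.6],[0.2,0,0,0.01,0.04,1,0.6],[0.3,0,0,0.01,0.04,1,0.6],[0.3,0,0,0.01,0.04,1,0.6],[0.3,0,0,0.01,0.04,1,0.6],[0.3,0,0,0.01,0.04,1,0.6]]' 30; python3 - <<'E'
from h import *
go(down(.06,0,1),np.array([498,-313,330.]))
E
```

```text
clock: 1.65
eef_pos: [378.8, -28.5, 330.5]
eef_rot: [-2.29, 1.57, 1.838]
wrist_force: [-0.1, 0.1, -0.9]
finger_gap: 56.4
turn [ 2.948e-01 -1.000e-04  4.000e-04] shift [6.000e-04 8.546e-01 5.715e-01] mm 308.0 deg 53.0
```

```bash
python3 -m handwheel '[[0.1,0,0,0,0.855,0.57,0.6],[0.2,0,0,0,0.855,0.57,0.6],[0.295,0,0,0,0.855,0.57,0.6],[0.295,0,0,0,0.855,0.57,0.6],[0.295,0,0,0,0.855,0.57,0.6],[0.295,0,0,0,0.855,0.57,0.6],[0.295,0,0,0,0.855,0.57,0.6],[0.295,0,0,0,0.855,0.57,0.6]]' 30; python3 - <<'E'
from h import *
go(down(.06,0,1),np.array([498,-313,330.]))
c=calibration("wrist"); im=camera("wrist")[:,:,::-1]; np.save("pics/w1.npy",im);cv2.imwrite("pics/w1.png",im); print(c)
import json;json.dump({k:np.array(v).tolist() for k,v in c.items()},open("pics/w1.json","w"))
E
```

```text
clock: 2.65
eef_pos: [498.6, -311.0, 331.0]
eef_rot: [-2.403, 1.57, 0.802]
wrist_force: [0.1, -0.5, 0.4]
finger_gap: 56.4
turn [ 0.001  -0.0002  0.0002] shift [0.0032 0.0066 0.0025] mm 2.0 deg 0.0
{'fov_y': 68.34203537383819, 'cx': 312.2770654684437, 'cy': 240.68931313928337, 'position': array([ 580.86225699, -306.60920892,  502.68311222]), 'attitude': array([ 2.85186188e+00,  1.25017140e-03, -1.50801032e+00])}
```

View pics/w1.png

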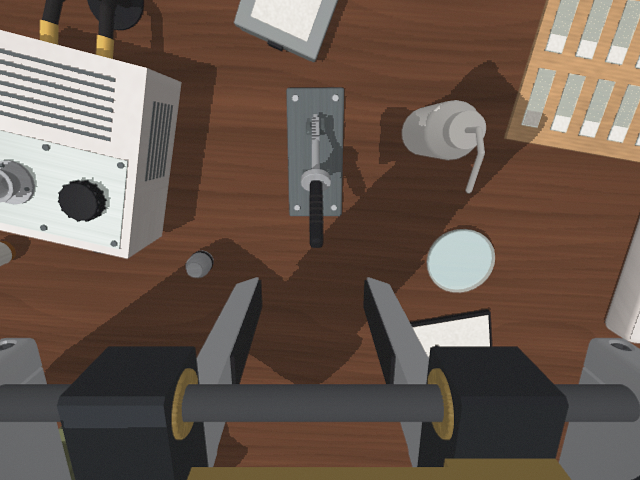

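```bash
python3 - <<'E'
from h import *
crop(cv2.imread("pics/w1.png"),270,80,370,260,4,"w1c.png")
E
```

```text
(no output)
```

View pics/w1c.png

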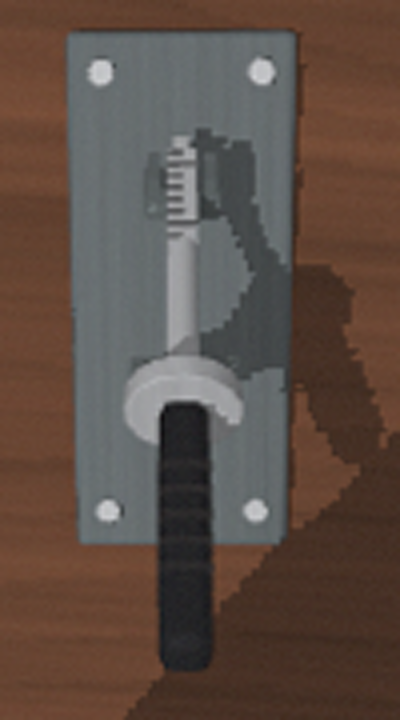

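```bash
python3 - <<'E'
from h import *
import json
np.set_printoptions(precision=1,suppress=True)
c=json.load(open("pics/w1.json"))
f=lambda x,y:(270+x/4,80+y/4)
B=np.array([atz(c,*f(*p),8) for p in [(101,72),(262,72),(108,511),(256,511)]]);print(B)
e=B[0]+B[1]-B[2]-B[3];print("base yaw",np.arctan2(e[1],e[0]),B.mean(0))
a=atz(c,*f(186,650),160);b=atz(c,*f(184,410),106);t=atz(c,*f(181,140),30)
print("handle pts",a,b,t,np.arctan2(*(b-a)[1::-1]),np.arctan2(*(t-a)[1::-1]))
# predicted end rows for grip centre x
for gx in (496,499,502,505):
    yaw=.055;u=np.array([np.cos(yaw),np.sin(yaw),0]);s2=.7071
    z=-u*s2+np.array([0,0,s2]);x=u*s2+np.array([0,0,s2]);G=np.array([gx,-313.5,132])
    P=np.array([G+39*z-9*x,G+39*z+9*x,G-39*z+9*x,G-47*z+0*x-0*x]);q=proj(c,P);print(gx,((q-[270,80])*4))
    for nm in("scene","side"):print(nm,proj(calibration(nm),np.array([G+39*z-9*x,G+39*z+9*x,G-39*z])))
E
```

```text
[[ 625.9 -280.9    8. ]
 [ 629.2 -333.3    8. ]
 [ 481.  -290.5    8. ]
 [ 484.3 -343.     8. ]]
base yaw 0.06651218878003373 [ 555.1 -311.9    8. ]
handle pts [ 477.2 -317.   160. ] [ 530.7 -313.4  106. ] [ 605.5 -308.2   30. ] 0.06633672592207117 0.06815196454078423
496 [[175.7 697.4]
 [176.4 665.6]
 [177.5 414.8]
 [177.3 411.7]]
scene [[222.1 294.3]
 [225.1 295.1]
 [242.  316.3]]
side [[357.6 167. ]
 [353.3 162.6]
 [336.  180.1]]
499 [[176.5 686.5]
 [177.1 654.1]
 [178.2 403.8]
 [177.9 401.1]]
scene [[222.9 295. ]
 [225.9 295.8]
 [242.8 317. ]]
side [[356.6 166.9]
 [352.3 162.5]
 [335.  180. ]]
502 [[177.2 675.6]
 [177.9 642.6]
 [178.9 392.9]
 [178.6 390.4]]
scene [[223.7 295.8]
 [226.8 296.6]
 [243.6 317.8]]
side [[355.5 166.8]
 [351.2 162.4]
 [334.  179.9]]
505 [[177.9 664.6]
 [178.7 631. ]
 [179.6 381.8]
 [179.3 379.7]]
scene [[224.5 296.5]
 [227.6 297.3]
 [244.4 318.5]]
side [[354.5 166.7]
 [350.2 162.3]
 [333.  179.7]]
```

```bash
python3 - <<'E'
from h import *
go(down(.067,0,1),np.array([500.5,-314.5,121.]))
E
```

```text
turn [-0.0015 -0.0003  0.0001] shift [ 0.7003  0.0117 -0.0053] mm 210.0 deg 0.0
```

```bash
python3 -m handwheel '[[-0.0015,0,0,0.15,0.0117,-0.0053,0.6],[-0.0015,0,0,0.35,0.0117,-0.0053,0.6],[-0.0015,0,0,0.52,0.0117,-0.0053,0.6],[-0.0015,0,0,0.62,0.0117,-0.0053,0.6],[-0.0015,0,0,0.7,0.0117,-0.0053,0.6],[-0.0015,0,0,0.7,0.0117,-0.0053,0.6],[-0.0015,0,0,0.7,0.0117,-0.0053,0.6]]' 30; python3 - <<'E'
from h import *
go(down(.067,0,1),np.array([500.5,-314.5,121.]))
for n in ("wrist","side","scene"): cv2.imwrite(f"pics/{n}2.png",camera(n)[:,:,::-1])
crop(cv2.imread("pics/side2.png"),270,110,400,220,5,"side2c.png")
E
```

```text
clock: 3.58
eef_pos: [501.1, -314.4, 122.7]
eef_rot: [2.781, 1.568, -0.293]
wrist_force: [0.6, 0.2, -0.2]
finger_gap: 56.5
turn [ 0.0003 -0.0008 -0.0003] shift [0.0057 0.0001 0.0019] mm 2.0 deg 0.0
```

View pics/side2c.png

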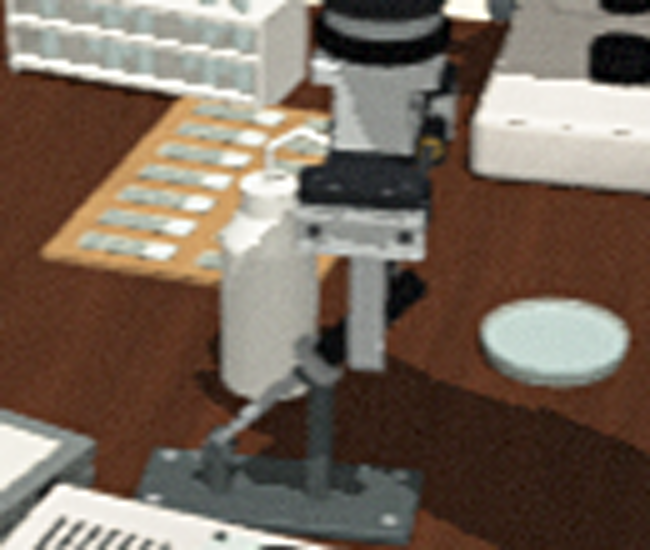

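View pics/wrist2.png

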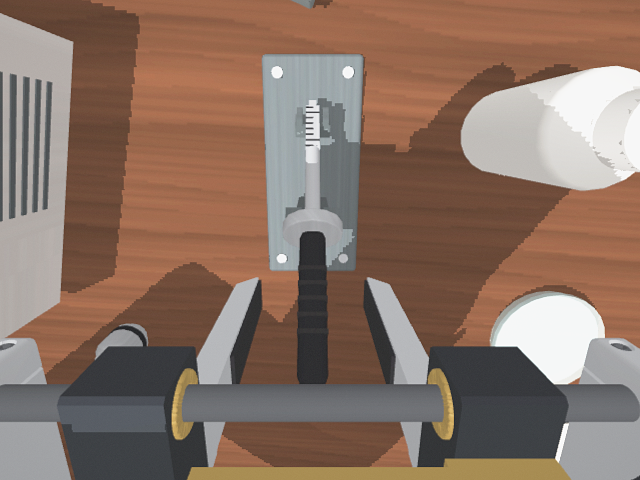

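The handle (column 313) is centred between the fingers (261 and 364), so I close the gripper.

```bash
python3 -m handwheel '[[0,0,0,0.003,0,0,0.3],[0,0,0,0.003,0,0,0],[0,0,0,0.003,0,0,0],[0,0,0,0.003,0,0,0],[0,0,0,0.003,0,0,0],[0,0,0,0.003,0,0,0],[0,0,0,0.003,0,0,0]]' 40; python3 - <<'E'
from h import *
print(R0p0()[2]["finger_gap"])
cv2.imwrite("pics/w3.png",camera("wrist")[:,:,::-1])
E
```

```text
clock: 4.6
eef_pos: [500.9, -314.6, 121.4]
eef_rot: [2.812, 1.568, -0.262]
wrist_force: [0.2, -0.8, -1.1]
finger_gap: 13.8
13.788168461418122
```

View pics/w3.png

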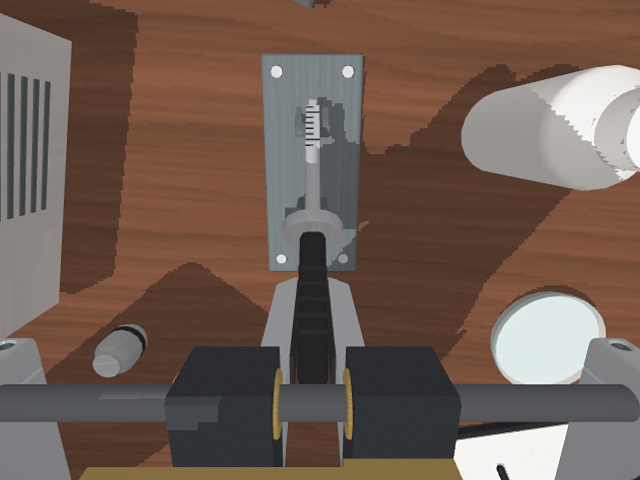

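```bash
python3 -m handwheel '[[0,0,0,-0.04,0,0,0],[0,0,0,-0.1,0,0,0],[0,0,0,-0.2,0,0,0],[0,0,0,-0.33,0,0,0],[0,0,0,-0.48,0,0,0],[0,0,0,-0.6,0,0,0],[0,0,0,-0.65,0,0,0],[0,0,0,-0.65,0,0,0]]'; python3 - <<'E'
from h import *
c=calibration("wrist");cv2.imwrite("pics/w4.png",camera("wrist")[:,:,::-1]);cv2.imwrite("pics/s4.png",camera("scene")[:,:,::-1]);cv2.imwrite("pics/d4.png",camera("side")[:,:,::-1])
import json;json.dump({k:np.array(v).tolist() for k,v in c.items()},open("pics/w4.json","w"))
E
```

```text
clock: 5.65
eef_pos: [500.5, -314.5, 317.0]
eef_rot: [2.694, 1.567, -0.38]
wrist_force: [0.8, 0.7, -1.8]
finger_gap: 13.9
```

View pics/w4.png

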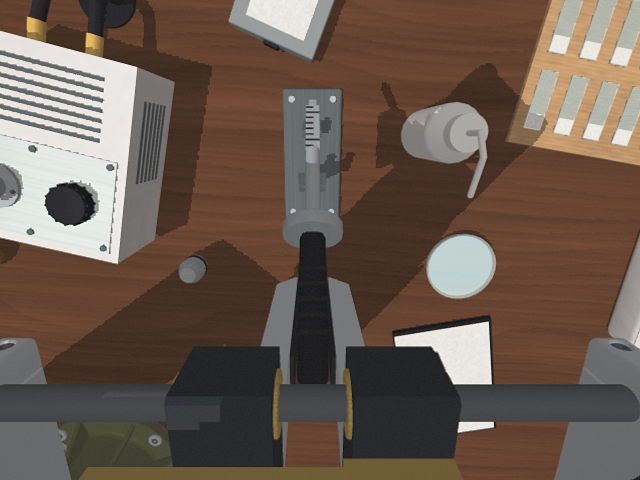

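View pics/d4.png

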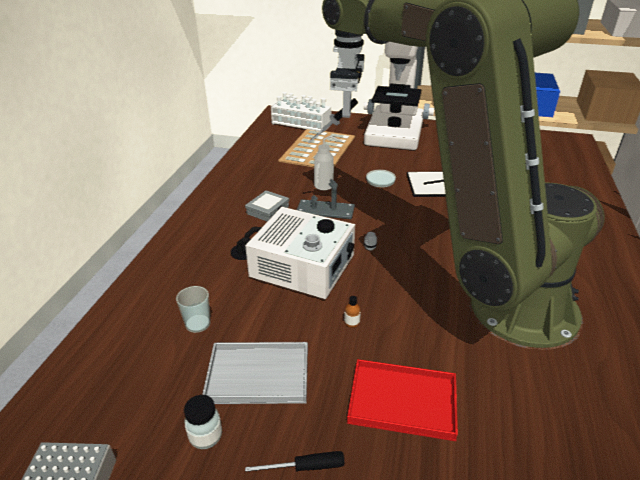

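```bash
cat >> h.py <<'E'
OFF=np.array([22.2,0,-33.2])
def stick():
    Ra,p,_=R0p0(); return p+Ra@OFF, Ra@np.array([-.7071,0,.7071]), Ra@np.array([-.7071,0,-.7071])
def goO(Rt,O): go(Rt,np.array(O)-Rt@OFF)
E
python3 - <<'E'
from h import *
np.set_printoptions(precision=3,suppress=True)
print(stick())
goO(down(.05,-np.pi/4,1),[511,-100,290])
goO(down(.05,-np.pi/4,1),[511,24,285])
E
```

```text
(array([ 533.321, -312.066,  292.573]), array([-0.706, -0.048,  0.707]), array([0.705, 0.047, 0.707]))
turn [ 0.005 -0.25  -0.002] shift [-0.047 -0.711 -0.058] mm 214.0 deg 45.0
turn [ 0.005 -0.25  -0.002] shift [-0.03  -1.123 -0.086] mm 338.0 deg 45.0
```

```bash
python3 -m handwheel '[[0,-0.03,0,-0.047,-0.1,-0.058,0],[0,-0.08,0,-0.047,-0.2,-0.058,0],[0.005,-0.13,-0.002,-0.047,-0.35,-0.058,0],[0.005,-0.18,-0.002,-0.047,-0.5,-0.058,0],[0.005,-0.22,-0.002,-0.047,-0.62,-0.058,0],[0.005,-0.25,-0.002,-0.047,-0.711,-0.058,0],[0.005,-0.25,-0.002,-0.047,-0.711,-0.058,0],[0.005,-0.25,-0.002,-0.047,-0.711,-0.058,0]]'; python3 - <<'E'
from h import *
np.set_printoptions(precision=3,suppress=True)
print(stick(),R0p0()[2]["joints"])
goO(down(.05,-np.pi/4,1),[511,24,285])
E
```

```text
clock: 6.8
eef_pos: [503.2, -100.9, 328.7]
eef_rot: [-0.001, 0.787, -3.092]
wrist_force: [-0.1, 0.3, -1.4]
finger_gap: 14.1
(array([ 511.028, -100.521,  289.492]), array([-0.001, -0.001,  1.   ]), array([0.999, 0.051, 0.001])) [-0.185  0.622  0.972 -0.223  2.305  1.251]
turn [ 0. -0. -0.] shift [-0.004 -0.415 -0.026] mm 125.0 deg 0.0
```

Reach is fine. I move over the tube and look.

```bash
python3 -m handwheel '[[0,0,0,0,-0.1,-0.01,0],[0,0,0,0,-0.25,-0.02,0],[0,0,0,-0.004,-0.36,-0.026,0],[0,0,0,-0.004,-0.415,-0.026,0],[0,0,0,-0.004,-0.415,-0.026,0],[0,0,0,-0.004,-0.415,-0.026,0]]'; python3 - <<'E'
from h import *
np.set_printoptions(precision=2,suppress=True)
print(stick())
c=calibration("wrist");cv2.imwrite("pics/w5.png",camera("wrist")[:,:,::-1]);cv2.imwrite("pics/s5.png",camera("scene")[:,:,::-1]);cv2.imwrite("pics/d5.png",camera("side")[:,:,::-1])
import json;json.dump({k:np.array(v).tolist() for k,v in c.items()},open("pics/w5.json","w"))
crop(cv2.imread("pics/s5.png"),280,150,370,250,6,"s5c.png")
crop(cv2.imread("pics/d5.png"),260,140,370,260,5,"d5c.png")
E
```

```text
clock: 7.55
eef_pos: [503.3, 22.5, 324.2]
eef_rot: [-0.001, 0.787, -3.093]
wrist_force: [0.1, -0.4, -1.9]
finger_gap: 13.6
(array([511.17,  22.88, 284.99]), array([-0., -0.,  1.]), array([1.  , 0.05, 0.  ]))
```

View pics/s5c.png

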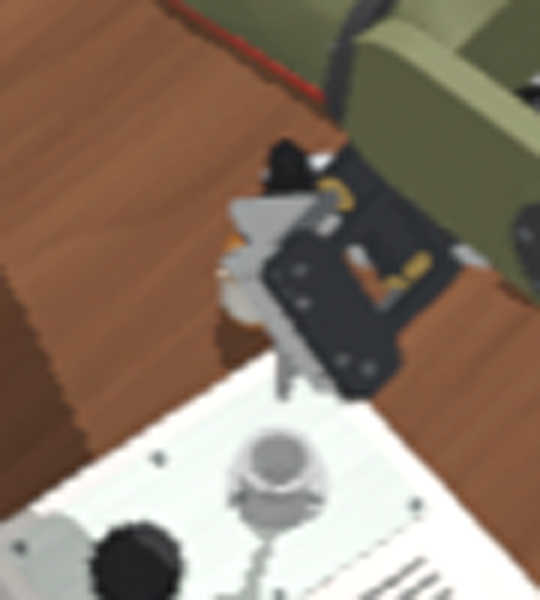

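View pics/d5c.png

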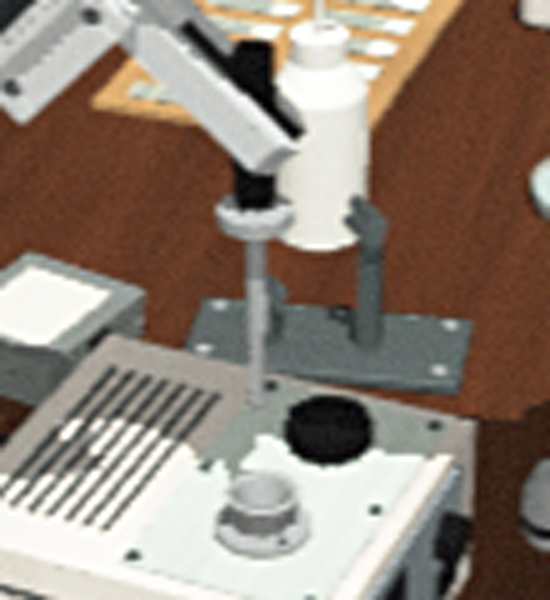

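View pics/w5.png

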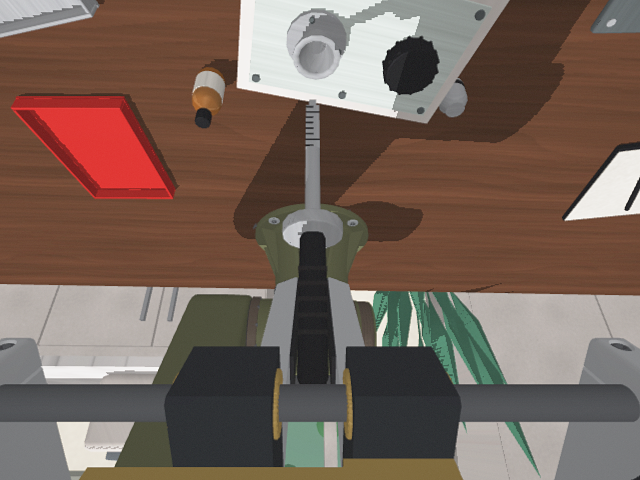

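```bash
python3 - <<'E'
from h import *
np.set_printoptions(precision=1,suppress=True)
s=calibration("scene");d=calibration("side")
S=lambda x,y:(s,280+x/6,150+y/6)
D=lambda x,y:(d,260+x/5,140+y/5)
print("tip",tri([S(284,397),D(258,402)]),"mouth",tri([S(279,455),D(263,490)]),atz(*S(279,455),135),atz(*D(263,490),135))
print("top",tri([S(289,152),D(253,48)]))
O=stick()[0]
for nm,c,x0,y0,f in(("scene",s,280,150,6),("side",d,260,140,5)):
    print(nm,(proj(c,np.array([O-[0,0,100],O,O+[0,0,8],O+[0,0,86]]))-[x0,y0])*f)
import json
c=json.load(open("pics/w5.json"));print("wrist",proj(c,np.array([O-[0,0,100],O,O+[0,0,86],[511,24,135]])), atz(c,316,58,135))
E
```

```text
tip [512.2  22.9 183. ] mouth [510.6  22.3 132.5] [513.   21.6 135. ] [508.5  24.7 135. ]
top [510.8  24.7 363.9]
scene [[279.9 391.8]
 [283.  264.8]
 [283.2 254. ]
 [285.9 143.9]]
side [[257.  400. ]
 [254.1 210.9]
 [253.8 194.9]
 [251.3  31.6]]
wrist [[311.1 103.1]
 [310.6 226.4]
 [309.9 391.9]
 [310.2  58. ]] [511.2  19.6 135. ]
```

```bash
python3 - <<'E'
from h import *
crop(cv2.imread("pics/w5.png"),260,0,380,120,5,"w5c.png")
E
```

```text
(no output)
```

View pics/w5c.png

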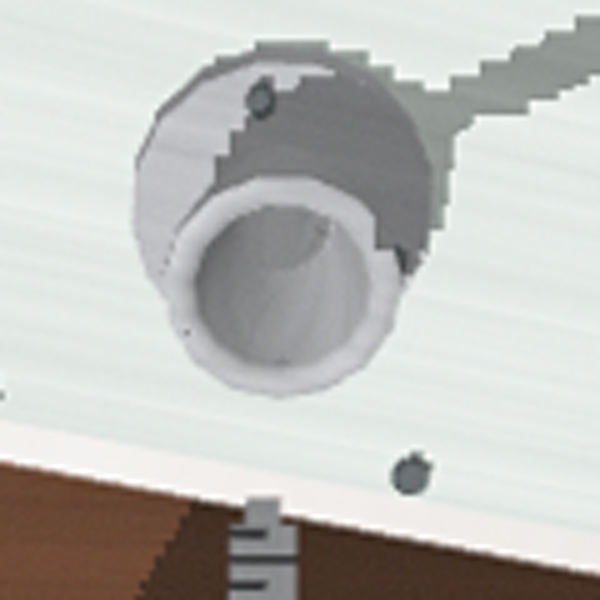

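```bash
python3 - <<'E'
from h import *
goO(down(.05,-np.pi/4,1),[511,22.5,242])
E
```

```text
turn [-0.     -0.0004  0.0003] shift [ 0.1016  0.0023 -0.1006] mm 43.0 deg 0.0
```

```bash
python3 -m handwheel '[[0,0,0,0.03,0,-0.03,0],[0,0,0,0.07,0,-0.07,0],[0,0,0,0.101,0,-0.101,0],[0,0,0,0.101,0,-0.101,0],[0,0,0,0.101,0,-0.101,0]]'; python3 - <<'E'
from h import *
np.set_printoptions(precision=2,suppress=True)
print(stick())
c=calibration("wrist");cv2.imwrite("pics/w6.png",camera("wrist")[:,:,::-1]);cv2.imwrite("pics/s6.png",camera("scene")[:,:,::-1]);cv2.imwrite("pics/d6.png",camera("side")[:,:,::-1])
import json;json.dump({k:np.array(v).tolist() for k,v in c.items()},open("pics/w6.json","w"))
a=cv2.resize(cv2.imread("pics/s6.png")[190:250,300:350],(500,600),interpolation=2)
b=cv2.resize(cv2.imread("pics/d6.png")[200:260,288:338],(500,600),interpolation=2)
cv2.imwrite("pics/sd6.png",cv2.resize(np.hstack([a,b]),(800,480)))
crop(cv2.imread("pics/w6.png"),260,0,380,120,5,"w6c.png")
E
```

```text
clock: 8.32
eef_pos: [503.5, 22.9, 281.6]
eef_rot: [-0.001, 0.787, -3.093]
wrist_force: [0.5, 0.2, -2.3]
finger_gap: 14.1
(array([511.31,  23.28, 242.4 ]), array([-0., -0.,  1.]), array([1.  , 0.05, 0.  ]))
```

View pics/sd6.png

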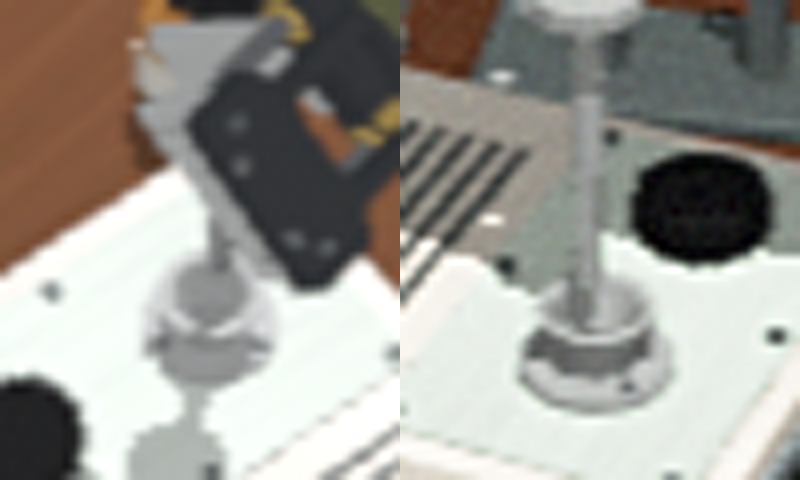

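View pics/w6c.png

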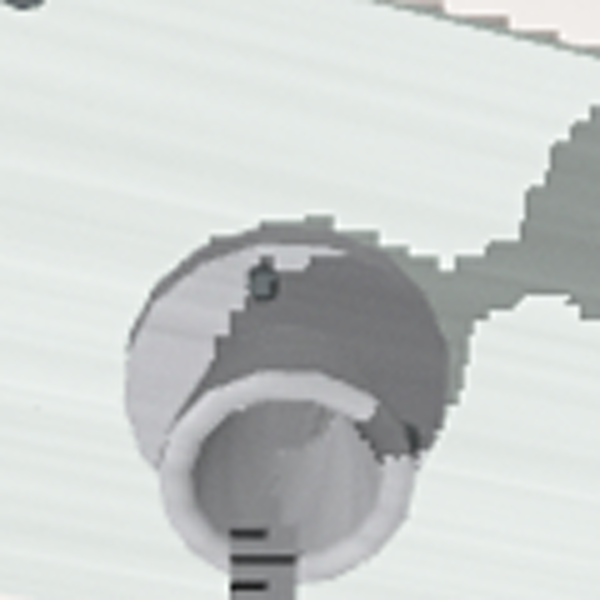

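```bash
python3 - <<'E'
from h import *
goO(down(.05,-np.pi/4,1),[510.3,20.3,242])
goO(down(.05,-np.pi/4,1),[510.3,20.3,220])
E
```

```text
turn [-0.     -0.0007  0.0002] shift [0.0038 0.0096 0.0014] mm 3.0 deg 0.0
turn [-0.     -0.0007  0.0002] shift [ 0.0557  0.0097 -0.0503] mm 23.0 deg 0.0
```

```bash
python3 -m handwheel '[[0,0,0,0.004,0.0097,0.0014,0],[0,0,0,0.004,0.0097,0.0014,0],[0,0,0,0.02,0.0097,-0.016,0],[0,0,0,0.04,0.0097,-0.035,0],[0,0,0,0.0557,0.0097,-0.0503,0],[0,0,0,0.0557,0.0097,-0.0503,0]]'; python3 - <<'E'
from h import *
np.set_printoptions(precision=2,suppress=True)
print(stick())
c=calibration("wrist");cv2.imwrite("pics/w7.png",camera("wrist")[:,:,::-1]);cv2.imwrite("pics/s7.png",camera("scene")[:,:,::-1]);cv2.imwrite("pics/d7.png",camera("side")[:,:,::-1])
a=cv2.resize(cv2.imread("pics/s7.png")[190:250,300:350],(500,600),interpolation=2)
b=cv2.resize(cv2.imread("pics/d7.png")[200:260,288:338],(500,600),interpolation=2)
w=cv2.resize(cv2.imread("pics/w7.png")[60:180,262:362],(500,600),interpolation=2)
cv2.imwrite("pics/sdw7.png",cv2.resize(np.hstack([b,w]),(800,480)))
E
```

```text
clock: 9.22
eef_pos: [502.4, 19.9, 258.6]
eef_rot: [-0.001, 0.786, -3.093]
wrist_force: [-0.3, -0.7, -0.2]
finger_gap: 13.5
(array([510.21,  20.32, 219.38]), array([-0., -0.,  1.]), array([1.  , 0.05, 0.  ]))
```

View pics/sdw7.png

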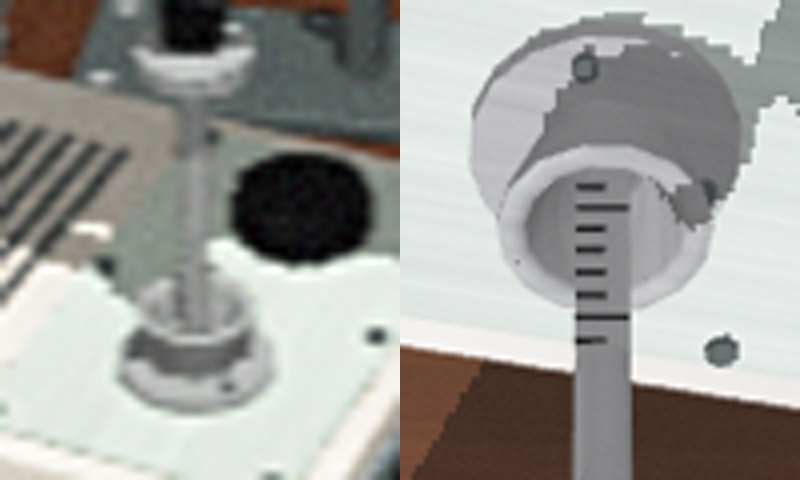

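```bash
python3 - <<'E'
from h import *
goO(down(.05,-np.pi/4,1),[510.2,20.1,175])
E
python3 -m handwheel '[[0,0,0,0.03,0,-0.03,0],[0,0,0,0.06,0,-0.06,0],[0,0,0,0.09,0,-0.09,0],[0,0,0,0.105,0,-0.105,0],[0,0,0,0.105,0,-0.105,0]]'; python3 - <<'E'
from h import *
np.set_printoptions(precision=2,suppress=True)
print(stick(),R0p0()[2]["moment"])
c=calibration("wrist");cv2.imwrite("pics/w8.png",camera("wrist")[:,:,::-1]);cv2.imwrite("pics/d8.png",camera("side")[:,:,::-1])
b=cv2.resize(cv2.imread("pics/d8.png")[200:260,288:338],(500,600),interpolation=2)
w=cv2.resize(cv2.imread("pics/w8.png")[60:240,238:388],(500,600),interpolation=2)
cv2.imwrite("pics/sdw8.png",cv2.resize(np.hstack([b,w]),(800,480)))
E
```

```text
turn [-0.     -0.0008  0.0002] shift [ 0.1073  0.0007 -0.1058] mm 45.0 deg 0.0
clock: 10.0
eef_pos: [502.6, 19.9, 214.4]
eef_rot: [-0.001, 0.787, -3.093]
wrist_force: [0.4, 0.2, -0.8]
finger_gap: 13.8
(array([510.47,  20.34, 175.25]), array([-0., -0.,  1.]), array([1.  , 0.05, 0.  ])) [-0.01 -0.32 -0.03]
```

View pics/sdw8.png

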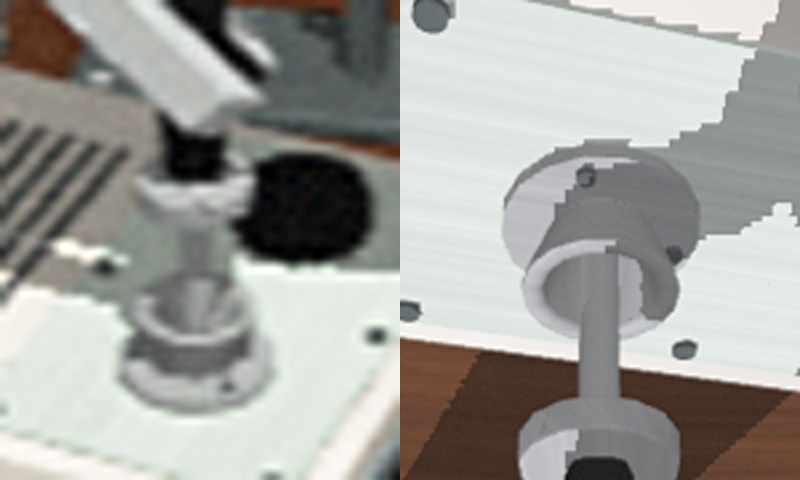

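```bash
python3 -m handwheel '[[0,0,0,0.03,0,-0.03,0],[0,0,0,0.055,0,-0.055,0],[0,0,0,0.075,0,-0.075,0],[0,0,0,0.085,0,-0.085,0],[0,0,0,0.085,0,-0.085,0]]'; python3 - <<'E'
from h import *
np.set_printoptions(precision=2,suppress=True)
print(stick(),R0p0()[2]["moment"])
c=calibration("wrist");cv2.imwrite("pics/w9.png",camera("wrist")[:,:,::-1]);cv2.imwrite("pics/d9.png",camera("side")[:,:,::-1])
b=cv2.resize(cv2.imread("pics/d9.png")[200:260,288:338],(500,600),interpolation=2)
w=cv2.resize(cv2.imread("pics/w9.png")[100:280,238:388],(500,600),interpolation=2)
cv2.imwrite("pics/sdw9.png",cv2.resize(np.hstack([b,w]),(800,480)))
E
```

```text
clock: 10.72
eef_pos: [502.9, 20.0, 178.9]
eef_rot: [-0.001, 0.788, -3.093]
wrist_force: [0.1, -0.7, -0.2]
finger_gap: 13.5
(array([510.79,  20.37, 139.71]), array([-0., -0.,  1.]), array([1.  , 0.05, 0.  ])) [-0.03 -0.31 -0.  ]
```

View pics/sdw9.png

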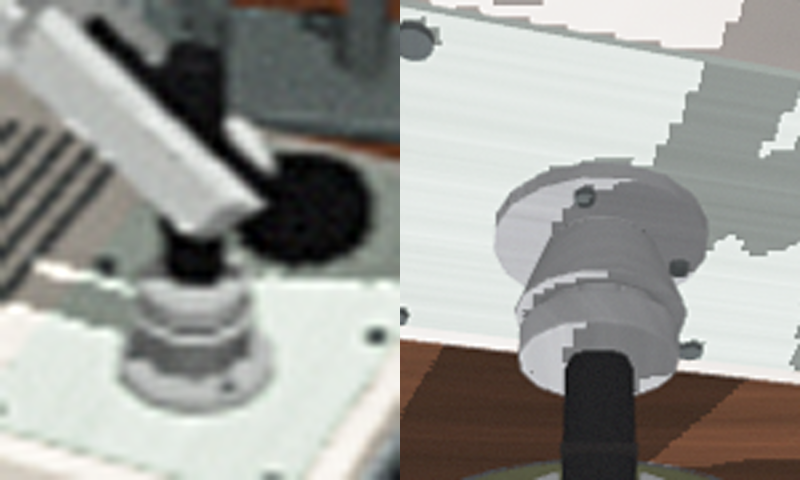

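```bash
python3 -m handwheel '[[0,0,0,0.004,0,-0.004,0],[0,0,0,0.008,0,-0.008,0],[0,0,0,0.008,0,-0.008,0]]';python3 -m handwheel '[[0,0,0,0.003,0,-0.003,0],[0,0,0,0.005,0,-0.005,0],[0,0,0,0.005,0,-0.005,0]]'; python3 - <<'E'
from h import *
np.set_printoptions(precision=2,suppress=True)
print(stick(),R0p0()[2]["moment"])
E
```

```text
clock: 11.2
eef_pos: [503.2, 20.0, 176.4]
eef_rot: [-0.001, 0.789, -3.093]
wrist_force: [0.9, 0.3, 3.0]
finger_gap: 13.8
clock: 11.58
eef_pos: [503.2, 20.0, 176.3]
eef_rot: [-0.0, 0.79, -3.092]
wrist_force: [0.7, -0.4, 17.7]
finger_gap: 13.7
(array([511.19,  20.38, 137.11]), array([-0., -0.,  1.]), array([1.  , 0.05, 0.  ])) [-0.06  2.04  0.01]
```

```bash
python3 -m handwheel '[[0,0,0,0,0,0,0],[0,0,0,0,0,0,0],[0,0,0,0,0,0,0]]'; python3 - <<'E'
from h import *
np.set_printoptions(precision=2,suppress=True)
print(stick())
for n,k in(("wrist","w10"),("side","d10"),("scene","s10")):cv2.imwrite(f"pics/{k}.png",camera(n)[:,:,::-1])
b=cv2.resize(cv2.imread("pics/d10.png")[200:260,288:338],(500,600),interpolation=2)
w=cv2.resize(cv2.imread("pics/w10.png")[100:280,238:388],(500,600),interpolation=2)
cv2.imwrite("pics/sdw10.png",cv2.resize(np.hstack([b,w]),(800,480)))
E
```

```text
clock: 11.95
eef_pos: [503.3, 20.0, 176.4]
eef_rot: [-0.0, 0.79, -3.092]
wrist_force: [0.9, -0.8, 3.1]
finger_gap: 13.6
(array([511.25,  20.39, 137.23]), array([-0., -0.,  1.]), array([1.  , 0.05, 0.  ]))
```

View pics/sdw10.png

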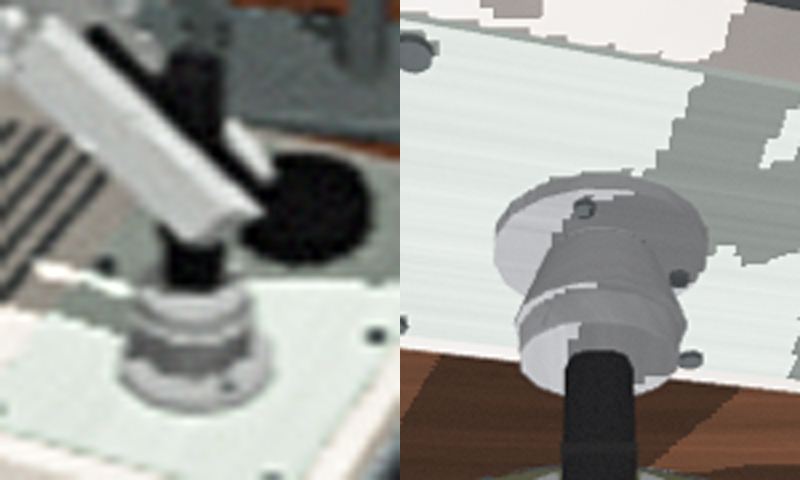

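```bash
python3 -m handwheel '[[0,0,0,0.003,0,-0.003,0],[0,0,0,0.006,0,-0.006,0],[0,0,0,0.006,0,-0.006,0],[0,0,0,0.006,0,-0.006,0],[0,0,0,0.006,0,-0.006,0]]'; python3 - <<'E'
from h import *
np.set_printoptions(precision=2,suppress=True)
print(stick())
cs=calibration("scene");d=calibration("side")
im=camera("side")[:,:,::-1];cv2.imwrite("pics/d11.png",im);crop(im,288,200,338,260,9,"d11c.png")
for z in(135,138):
  O=np.array([510.8,21.5,z])
  P=np.array([O+[17*np.cos(a),17*np.sin(a),zz] for zz in(0,8) for a in np.linspace(0,6.28,60)])
  q=(proj(d,P)-[288,200])*9
  print(z,"stop",q[:60].min(0),q[:60].max(0),"top",q[60:].min(0),q[60:].max(0))
print("mouth rim",[f((proj(d,np.array([[510.8+19*np.cos(a),21.5+19*np.sin(a),135] for a in np.linspace(0,6.28,60)]))-[288,200])*9,axis=0) for f in(np.min,np.max)])
E
```

```text
clock: 12.72
eef_pos: [503.4, 20.0, 176.2]
eef_rot: [0.0, 0.791, -3.092]
wrist_force: [0.7, 1.3, 22.5]
finger_gap: 13.8
(array([511.38,  20.35, 137.07]), array([-0.01, -0.  ,  1.  ]), array([1.  , 0.05, 0.01]))
135 stop [151.57 296.65] [280.54 372.16] top [150.94 272.08] [280.41 347.31]
138 stop [151.34 287.46] [280.49 362.86] top [150.71 262.81] [280.37 337.95]
mouth rim [array([143.99, 292.32]), array([288.12, 376.71])]
```

View pics/d11c.png

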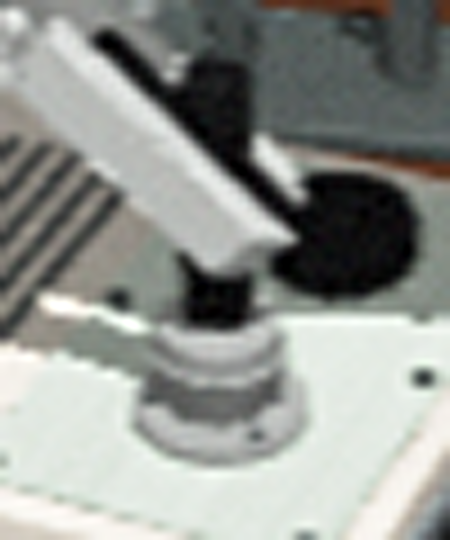

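Seated: at 22 N it no longer moves, and the collar sits flush on the rim. I draw it straight out.

```bash
python3 - <<'E'
from h import *
goO(down(.05,-np.pi/4,1),[511.2,20.4,270])
E
python3 -m handwheel '[[0,0,0,-0.02,0,0.02,0],[0,0,0,-0.06,0,0.06,0],[0,0,0,-0.11,0,0.11,0],[0,0,0,-0.16,0,0.16,0],[0,0,0,-0.21,0,0.21,0],[0,0,0,-0.26,0,0.26,0],[0,0,0,-0.3,0,0.3,0],[0,0,0,-0.32,0,0.32,0],[0,0,0,-0.32,0,0.32,0],[0,0,0,-0.32,0,0.32,0]]'; python3 - <<'E'
from h import *
np.set_printoptions(precision=2,suppress=True)
print(stick())
im=camera("side")[:,:,::-1];cv2.imwrite("pics/d12.png",im);cv2.imwrite("pics/w12.png",camera("wrist")[:,:,::-1])
E
```

```text
turn [-0.0002 -0.0017  0.0001] shift [-0.3152 -0.      0.3116] mm 133.0 deg 0.0
clock: 14.02
eef_pos: [502.6, 19.9, 311.3]
eef_rot: [-0.0, 0.79, -3.092]
wrist_force: [-0.3, 0.3, -1.2]
finger_gap: 13.9
(array([510.52,  20.32, 272.13]), array([-0., -0.,  1.]), array([1.  , 0.05, 0.  ]))
```

View pics/d12.png

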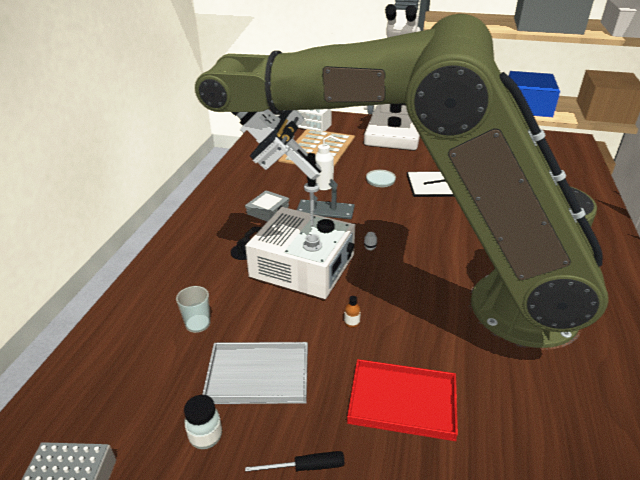

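View pics/w12.png

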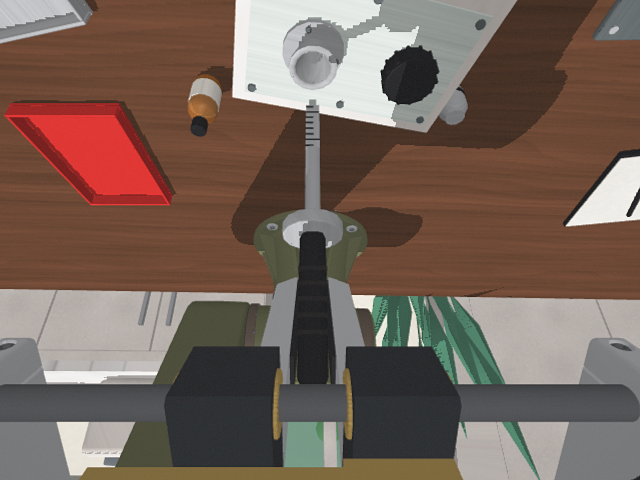

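```bash
python3 - <<'E'
from h import *
print(atz(calibration("scene"),322,198,30))
az=.543;h=np.array([np.cos(az),np.sin(az),0])
tip=np.array([549,331,140.]);
goO(down(.3,0,1),[470,150,310])
goO(down(az,np.pi/4,1),tip-100*h)
E
```

```text
[395.40352569 133.18257476  30.        ]
turn [-0.0757  0.2473  0.0312] shift [ 0.0875 -0.4109  0.187 ] mm 138.0 deg 47.0
turn [-1.741e-01  4.876e-01 -4.000e-04] shift [ 0.5669 -0.8081 -0.2763] mm 308.0 deg 93.0
```

```bash
python3 -m handwheel '[[0,0.03,0,0.01,-0.03,0.05,0],[-0.01,0.08,0.004,0.03,-0.1,0.1,0],[-0.025,0.13,0.01,0.05,-0.2,0.15,0],[-0.045,0.18,0.02,0.07,-0.3,0.187,0],[-0.065,0.22,0.03,0.0875,-0.38,0.187,0],[-0.0757,0.2473,0.0312,0.0875,-0.411,0.187,0],[-0.0757,0.2473,0.0312,0.0875,-0.411,0.187,0],[-0.0757,0.2473,0.0312,0.0875,-0.411,0.187,0]]'; python3 - <<'E'
from h import *
print(stick(),R0p0()[2]["joints"])
az=.543;h=np.array([np.cos(az),np.sin(az),0])
tip=np.array([549,331,140.]);
goO(down(az,np.pi/4,1),tip-100*h+[0,0,60])
goO(down(az,np.pi/4,1),tip-100*h)
E
```

```text
clock: 15.12
eef_pos: [438.4, 139.8, 331.9]
eef_rot: [0.032, 1.568, -2.811]
wrist_force: [-0.1, -0.8, -1.4]
finger_gap: 13.4
(array([470.04677606, 149.57026932, 309.64336316]), array([-0.67395881, -0.20761946,  0.70898132]), array([0.67752434, 0.20884273, 0.70521366])) [ 2.29262790e-01  3.03489810e-02  1.56223357e+00 -2.69436676e-04
  1.55166195e+00  1.50114574e+00]
turn [-0.0737  0.2496 -0.0304] shift [ 0.4654 -0.3884 -0.0912] mm 184.0 deg 47.0
turn [-0.0737  0.2496 -0.0304] shift [ 0.6654 -0.3884 -0.0917] mm 233.0 deg 47.0
```

```bash
python3 -m handwheel '[[-0.01,0.04,-0.004,0.05,-0.05,-0.01,0],[-0.025,0.09,-0.01,0.12,-0.12,-0.03,0],[-0.04,0.14,-0.016,0.22,-0.2,-0.05,0],[-0.055,0.19,-0.022,0.33,-0.28,-0.07,0],[-0.07,0.23,-0.03,0.42,-0.35,-0.091,0],[-0.0737,0.2496,-0.0304,0.465,-0.388,-0.091,0],[-0.0737,0.2496,-0.0304,0.465,-0.388,-0.091,0],[-0.0737,0.2496,-0.0304,0.465,-0.388,-0.091,0]]'; python3 - <<'E'
from h import *
O,z,x=stick();print(O,z,x,"tip",O-100*z,R0p0()[2]["joints"])
az=.543;h=np.array([np.cos(az),np.sin(az),0])
tip=np.array([549,331,140.]);
goO(down(az,np.pi/4,1),tip-100*h)
for n,k in(("wrist","w13"),("side","d13"),("scene","s13")):cv2.imwrite(f"pics/{k}.png",camera(n)[:,:,::-1])
E
```

```text
clock: 16.12
eef_pos: [430.7, 258.9, 193.1]
eef_rot: [-3.141, 0.786, 0.543]
wrist_force: [0.6, -0.2, -0.6]
finger_gap: 13.8
[464.24895091 279.11288633 200.83613359] [-0.85642454 -0.51625276  0.00095612] [9.66412652e-04 2.48804455e-04 9.99989912e-01] tip [549.89140478 330.73816263 200.74052208] [ 0.4246024  -0.11599565  2.22241463  0.32079916  0.26727082  1.17723765]
turn [-0.0002  0.0003 -0.0001] shift [ 0.1422 -0.002   0.1448] mm 61.0 deg 0.0
```

View pics/d13.png

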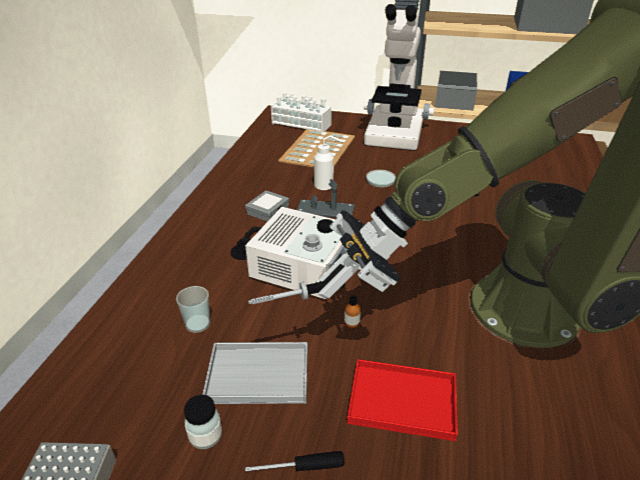

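View pics/w13.png

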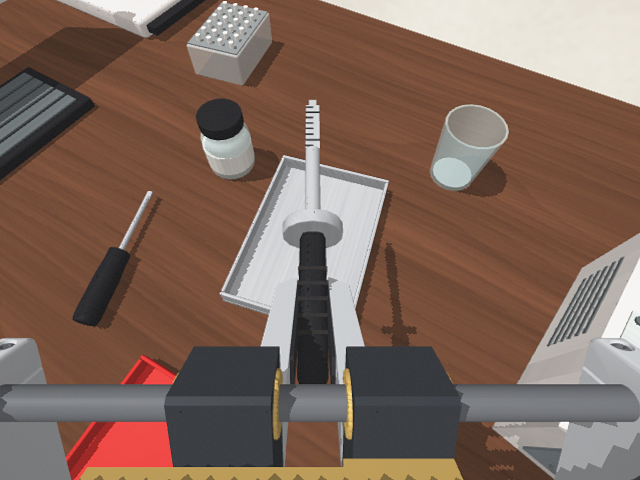

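```bash
python3 - <<'E'
from h import *
az=.543;h=np.array([np.cos(az),np.sin(az),0])
for r,zz in((10,180),(20,155)):
    goO(down(az,np.pi/4,1),np.array([549,331,zz])+(r-100)*h)
E
```

```text
turn [-0.0001 -0.0002 -0.0002] shift [ 0.072  -0.0019  0.0273] mm 23.0 deg 0.0
turn [-0.0001 -0.0002 -0.0002] shift [ 0.1545 -0.002   0.0627] mm 50.0 deg 0.0
```

```bash
python3 -m handwheel '[[0,0,0,0.03,0,0.01,0],[0,0,0,0.07,0,0.027,0],[0,0,0,0.11,0,0.045,0],[0,0,0,0.14,0,0.057,0],[0,0,0,0.1545,0,0.0627,0],[0,0,0,0.1545,0,0.0627,0],[0,0,0,0.1545,0,0.0627,0],[0,0,0,0.1545,0,0.0627,0]]'; python3 - <<'E'
from h import *
np.set_printoptions(precision=3,suppress=True)
O,z,x=stick();print(O,z,x,"tip",O-100*z);st=R0p0()[2];print(st["joints"],st["qd"])
for n,k in(("wrist","w14"),("side","d14"),("scene","s14")):cv2.imwrite(f"pics/{k}.png",camera(n)[:,:,::-1])
s=cv2.imread("pics/s14.png")[150:270,330:450];d=cv2.imread("pics/d14.png")[270:390,200:380]
cv2.imwrite("pics/sd14.png",np.hstack([cv2.resize(s,(360,360),interpolation=2),cv2.resize(d,(440,360),interpolation=2)]))
print(proj(calibration("scene"),np.array([O-100*z,O,O+86*z]))-[330,150],proj(calibration("side"),np.array([O-100*z,O,O+86*z]))-[200,270])
E
```

```text
clock: 17.27
eef_pos: [447.4, 268.9, 147.5]
eef_rot: [3.141, 0.784, 0.542]
wrist_force: [0.3, 0.5, -1.7]
finger_gap: 14.0
[480.924 289.113 155.277] [-0.857 -0.516 -0.001] [-0.001 -0.     1.   ] tip [566.576 340.723 155.377]
[0.432 0.026 2.222 0.619 0.135 0.878] [ 0.    -0.003  0.002  0.004 -0.001 -0.001]
[[85.244 12.915]
 [50.708  7.33 ]
 [21.299  2.574]] [[ 40.952  51.338]
 [ 92.57   39.946]
 [134.898  30.605]]
```

View pics/sd14.png

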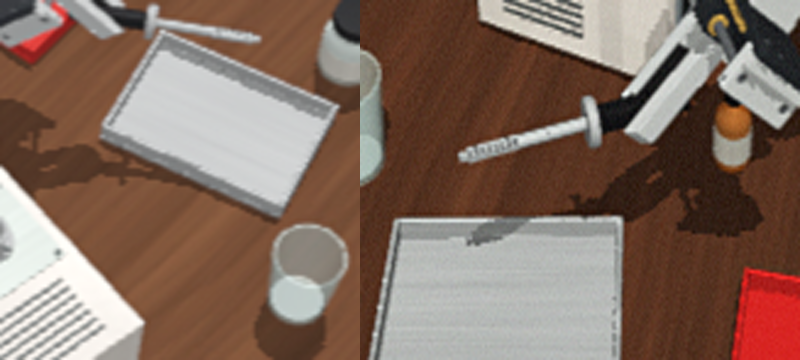

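View pics/w14.png

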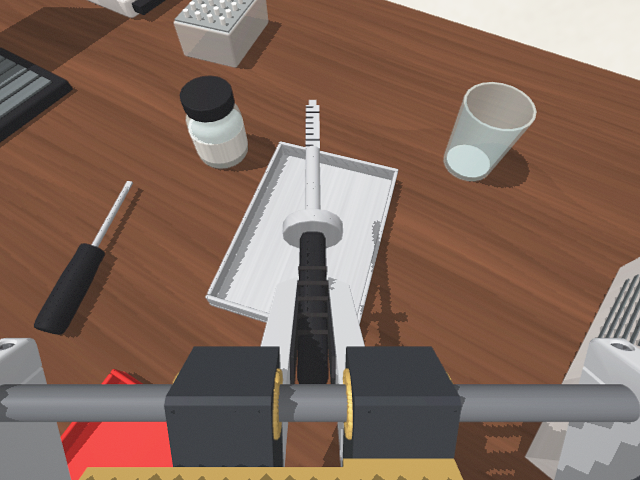

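View pics/s14.png

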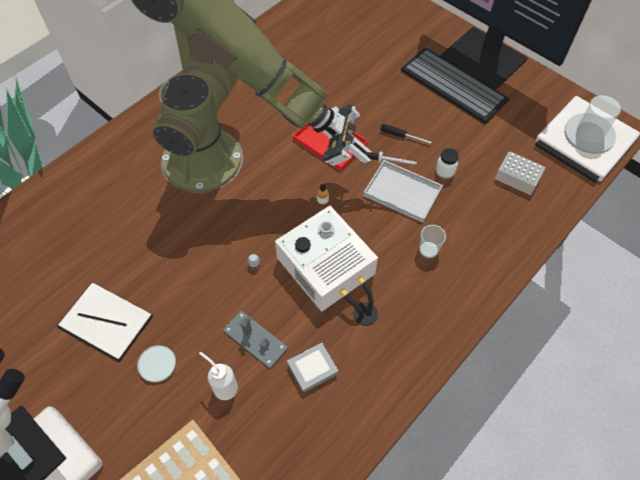

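Tip matches the prediction within 2 px in both fixed cameras. It is level, scale up, over the tray near its centre, and still. I hand the job in.

```bash
python3 -c "
from cell import order,telemetry
s=telemetry.read_state();print(s['clock'],s['finger_gap'],s['wrist_force']);print(order.sign_off())"
```

```text
17.425 13.67087013803413 [-0.56854918 -0.60393287 -1.30196074]
the job is handed in; nothing more can be done
None
```

I checked the coolant level as asked and handed the job in at 17.4 s, with the dipstick held level over the grey drip tray. The hand-in reports no verdict, so what follows rests on my own checks.

- **Take:** I gripped the handle across its 14 mm width from straight above, at 40 N, and lifted it clear of the rest.
- **Dip:** I lowered it down the guide tube. At first it was about 3 mm off the tube's axis, which I corrected from the pictures before it entered. The collar stopped firmly, and pressing to about 22 N moved it no further. I held it there about a second and drew it straight out.
- **Present:** At the end the tip is 155 mm above the bench, about 130 mm above the tray rim. It is roughly 20 mm from the tray's centre, well inside the rim. The dipstick is level within about 1°, scale face up and still. The finger opening of 13.7 mm shows it is still gripped, and there is no contact force beyond its own weight.
- **Other things:** The last scene picture shows the other things on the bench where they were.

**Disagreements:**
- The wrist camera put the tube mouth 3–5 mm away from where the scene and side cameras had it. I went by the closer wrist view, and the dipstick slid in without sideways force.
- With the collar home, my computed height for its stop face was 137 mm instead of 135 mm, which is within the calibration and grip error.

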